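# Refit the stirrer's control knob and hold it pressed

## Robot

A 7-joint arm with a two-finger parallel gripper is mounted at the origin on the work surface. World frame = base frame: x ahead of the robot, y to its left, z up, the work surface at z = 0. Lengths are in m, angles in rad, forces in N, time in s.
With the tool pointing down it reaches from about 0.4 to 0.9 m from the base axis. Payload 5.5 kg.
Tool frame: the origin (TCP) lies midway between the tips of the shut fingers; the grasp point (between the pads) lies 19 mm behind it (bot.grip_point_offset is the distance from the TCP to the grasp point, in m); x points along the fingers, z is the direction in which the jaws open and shut, and the axes are right-handed (so a half turn about x gives the same grasp; the last joint's range is limited). The gripper opens to 85 mm and grips with 20 to 120 N. Pads are 22 mm wide; open, the fingers measure 114 mm over their backs; the gripper's body (76 mm by 85 mm) begins 54 mm behind the grasp point. The pads swing forward as they close: fully open they stand 13 mm farther back than shut.
Start: joints at [-0.951, 0.501, -0.427, 1.55, 0.221, 1.138, -0.21], TCP at [0.227, 0.609, 0.196] pointing down, gripper open.
Joint ranges: [-2.88, 2.88], [-0.31, 2.03], [-1.54, 1.56], [0.2, 2.42], [-1.41, 4.55], [0.19, 2.02], [-2.57, 2.57]. Speed limits (rad/s): [2.57, 2.57, 3.14, 3.14, 3.14, 3.14, 3.14].

## Interface

Orientations are given as a 3x3 rotation matrix whose columns are the frame's x, y, z axes.
In Python, from cell import bot, hand, solve_ik, optics, ticket, sensors gives the robot as it stands. Calls block until the motion is done:
- bot.reach(position, orientation): joint-space move of the TCP to a pose.
- bot.move_l(position, velocity=0.15, attitude=None): straight line of the TCP; attitude=None keeps the orientation; velocity is the mean speed in m/s.
- bot.movej(angles): joint-space move.
- hand.open_jaws() and hand.close(f_grip=None): open the fingers fully, or close them until they stop; f_grip is the grip in N (None keeps the last).
- bot.dwell(seconds).
- solve_ik(position, orientation): joint angles nearest the present ones, or None.
- optics.capture(name): name is "side" or "top" or "wrist"; returns a dict with "color" (384x512x3 uint8, blue, green, red), "camera_matrix" (3x3 intrinsics, pixels), "view" (4x4, takes a point from world to camera coordinates). Camera axes: x right, y down, z forward; pixel columns grow to the right and rows downward; lengths in m; the calibration is good to about 2 mm. A picture is of the moment at which its call begins. There is no depth.
A pose or a line that the arm cannot do raises bot.PlanningError and nothing moves.
- ticket.job_done(): hands the job in, once; it reports no verdict.
Readings, each from a call of its own:
- sensors.read_time(): time.
- sensors.read_qpos(): joint angles.
- sensors.read_qvel(): joint speeds.
- sensors.read_tau(): joint torques, N m.
- sensors.read_position(): TCP position.
- sensors.read_ee_rot(): TCP orientation.
- sensors.read_ft_force(): force on the tool from outside, world axes, zero at the start.
- sensors.read_ft_torque(): the same for the moment, N m.
- sensors.read_width(): finger opening in m.
Only numpy, scipy, OpenCV 4.12 (cv2) and the standard library are available. Lean on these libraries where they do the work, as an engineer would, in place of code of your own. Each camera call takes 0.05 s, during which the arm holds its last target. There are 200 camera calls.

## Task

The magnetic stirrer has lost its control knob: of the three spare knobs on the blue mat, take the middle-sized one, turn it so that its white pointer line points the way the flat of the bare D-shaft faces, and push it all the way onto the shaft. Then press the knob so that the spring-loaded shaft goes fully in, and finish like that: still gripping the knob and keeping it pressed down. Leave the other two knobs and the things on the bench where they are.

Things in the scene. Friction and masses are not known exactly. Their poses are not given: they have to be found in the camera images.
- knob_medium: black knob: round skirt 44 mm diameter, 21 mm tall; on it a grip bar 14 mm thick, 36 mm long, 16 mm tall (37 mm in all). Bore down. Origin: centre of underside; z up; x along the bar, to its white pointer end. About 45 g. Blind D-bore 15.5 mm wide, 15 mm deep, flat on the +x side 4.25 mm off axis. Seated: underside 9 mm above the shaft's origin.
- knob_small: black knob: round skirt 32 mm diameter, 21 mm tall; on it a grip bar 14 mm thick, 24 mm long, 16 mm tall (37 mm in all). Bore down. Origin: centre of underside; z up; x along the bar, to its white pointer end. Bore 11 mm: too tight for the shaft. Leave alone.
- knob_large: black knob: round skirt 56 mm diameter, 21 mm tall; on it a grip bar 14 mm thick, 48 mm long, 16 mm tall (37 mm in all). Bore down. Origin: centre of underside; z up; x along the bar, to its white pointer end. Bore 21 mm: far too loose for the shaft. Leave alone.
- shaft: bare upright brass D-shaft, 14 mm diameter, one grey flat 3.5 mm off axis, 24 mm out of the deck. Origin: on its axis at deck level (50 mm above the bench, unpressed); z up; x points the way the flat faces. A dark 28 mm washer at its foot turns with it; a yellow line on it marks the flat's side. Stiff to turn (0.12 N m), stays as set; yaw within 1.5 rad of the knobs'.
- shaft_tip (a point): centre of the shaft's top end, 24 mm above its origin, axes as the shaft. The last 4 mm below it taper (to 10 mm diameter, flat 2 mm from the axis) as a lead-in.
- plunger (a joint): how far the shaft (with its washer) is pressed down into the stirrer, m: 0 released, 0.006 fully in, at a firm stop. Spring: it starts to move at 3.2 N and takes 8.6 N fully in; let go, it comes back up. Fully in, the seated knob still clears the deck by 3 mm.
- stirrer: the white magnetic stirrer, fixed to the bench, 260 mm long (from 50 mm before to 210 mm behind the shaft axis), 150 mm wide, deck 50 mm high, with a round white plate (116 mm diameter, top at 56 mm, centre 135 mm behind the shaft) at the rear. Origin: at bench level below the shaft axis; x points to its rear, away from the robot.
- mat: blue parts mat, fixed, 200 x 200 mm, 3 mm thick, on which the three knobs stand in any order, at least 95 mm apart centre to centre. Origin: centre of its underside.
- petri_dish: pale see-through closed petri dish, 90 mm diameter, 16 mm tall, lying on the bench; bystander. Origin: centre of its underside.
- beaker: white plastic beaker, 66 mm diameter, 75 mm tall; bystander. Origin: centre of its underside.
- wipes_box: green and white carton of wipes, 120 x 200 x 75 mm; bystander. Origin: centre of its underside.
- tube_rack: blue wire rack, 100 x 180 mm, 66 mm tall, with capped glass tubes up to 113 mm; bystander. Origin: centre of its underside.
Things that resemble listed ones, but are neither listed nor needed, are in the scene too. Leave any brown or purple look-alike of the knob_medium alone.

How it is judged:
By the outcome, as a careful person would: the job done as asked, in the order asked, and still so for the second after the job is handed in, while the arm keeps its last pose, push and grip.
It also fails if it takes over 43 s, if anything falls off the work surface, if the arm or the gripper's body presses on something with over 40 N, if the wrist force passes 120 N, or if a joint passes its speed limit or range.

## Working session

There is one attempt and no reset: what is moved stays moved. The work goes in short steps, each a Python script; the robot and the scene stay as the last script left them, time stands still between calls to the robot, and variables do not carry over. Pictures are saved under pics/ and viewed, about 8 in all and at most 12, crops included, and the job is handed in when it is done.

```bash
ls; mkdir -p pics; python3 - <<'E'
from cell import *
import cv2,numpy as np
ims=[]
for n in("top","side"):
    d=optics.capture(n);cv2.imwrite(f"pics/{n}0.png",d["color"]);np.savez(f"{n}0.npz",**d)
    print(n,d["camera_matrix"].round(1).tolist(),d["view"].round(3).tolist());ims.append(d["color"])
cv2.imwrite("pics/top0b.png",cv2.resize(ims[0],(800,600),interpolation=cv2.INTER_CUBIC))
cv2.imwrite("pics/side0b.png",cv2.resize(ims[1],(800,600),interpolation=cv2.INTER_CUBIC))
print(sensors.read_time(),bot.grip_point_offset,sensors.read_ee_rot())
E
```

```text
pics
top [[384.3, 0.0, 258.2], [0.0, 384.3, 191.4], [0.0, 0.0, 1.0]] [[0.028, -1.0, -0.005, -0.038], [-0.995, -0.027, -0.099, 0.568], [0.099, 0.008, -0.995, 1.173], [0.0, 0.0, 0.0, 1.0]]
side [[381.0, 0.0, 253.0], [0.0, 381.0, 188.1], [0.0, 0.0, 1.0]] [[0.962, -0.275, -0.005, -0.526], [-0.213, -0.734, -0.645, 0.162], [0.174, 0.621, -0.764, 1.309], [0.0, 0.0, 0.0, 1.0]]
0.1 0.0187 [[-6.45886840e-04 -9.37037323e-01  3.49228633e-01]
 [-1.62039921e-03  3.49229228e-01  9.37035923e-01]
 [-9.99998479e-01  3.93293705e-05 -1.74393710e-03]]
```

View pics/top0b.png

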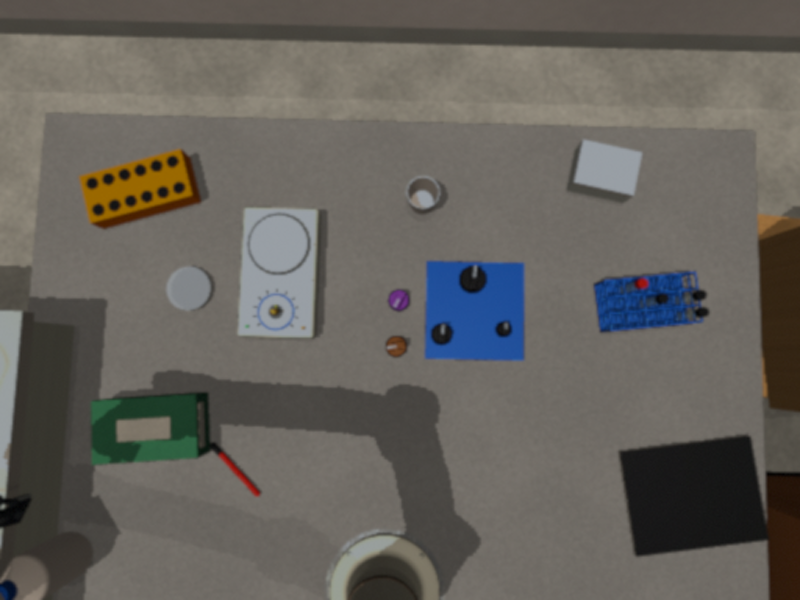

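View pics/side0b.png

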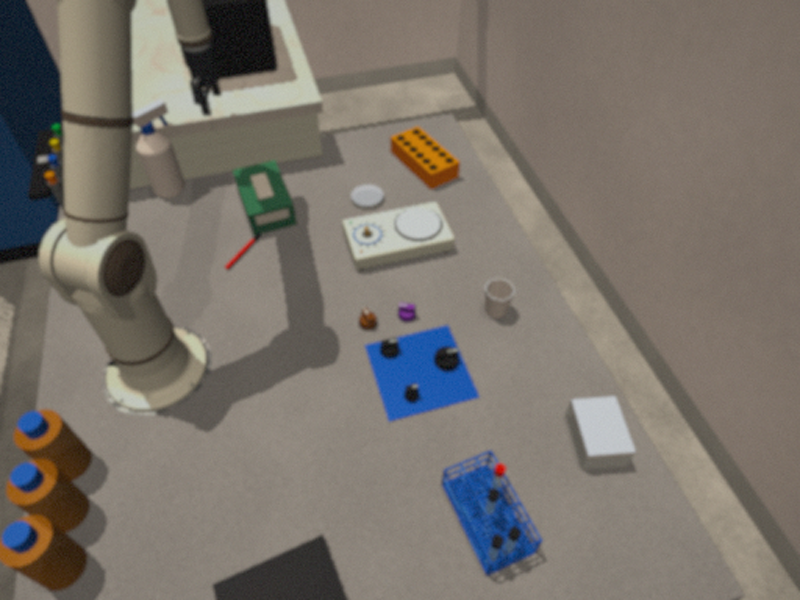

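The middle-sized knob looks like the black one at (442,333) in the enlarged top view. The others on the mat are the large one at (473,279) and the small one at (504,328). The brown (396,346) and purple (399,300) knobs off the mat are look-alikes. The shaft is at (275,311). I'll get coarse positions and then look with the wrist camera.

```bash
cat > h.py <<'E'
from cell import *
import cv2,numpy as np
def ray(d,uv,z):
    V=d["view"];R=V[:3,:3];c=-R.T@V[:3,3]
    uv=np.atleast_2d(np.float64(uv))
    r=(R.T@np.linalg.inv(d["camera_matrix"])@np.c_[uv,np.ones(len(uv))].T).T
    return c+r*((z-c[2])/r[:,2])[:,None]
def proj(d,P):
    P=np.atleast_2d(P);V=d["view"];c=(V[:3,:3]@P.T).T+V[:3,3];p=(d["camera_matrix"]@c.T).T
    return p[:,:2]/p[:,2:]
def down(a):  # jaws open along angle a
    x=np.array([0,0,-1.]);z=np.array([np.cos(a),np.sin(a),0]);return np.c_[x,np.cross(z,x),z]
def snap(n,f):
    d=optics.capture(n);np.savez(f+".npz",**d);cv2.imwrite(f"pics/{f}.png",d["color"]);return d
E
python3 - <<'E'
from h import *
t=dict(np.load("top0.npz"))
s=800/512
for n,p,z in(("med",(442,333),.02),("large",(473,279),.02),("small",(504,328),.02),("shaft",(275,311),.07)):print(n,ray(t,np.array(p)/s,z).round(3))
d=snap("wrist","w0");p=sensors.read_position();R=sensors.read_ee_rot();V=d["view"];Rc=V[:3,:3].T;c=-Rc@V[:3,3]
print("cam in tcp",(R.T@(c-p)).round(4),(R.T@Rc).round(3).tolist(),d["camera_matrix"][0,0])
m=t["color"];c=m[150:250,240:340];cv2.imwrite("pics/crop1.png",cv2.resize(c,(600,600),interpolation=cv2.INTER_CUBIC))
E
```

```text
med [[ 0.504 -0.101  0.02 ]]
large [[ 0.614 -0.162  0.02 ]]
small [[ 0.517 -0.225  0.02 ]]
shaft [[0.535 0.224 0.07 ]]
cam in tcp [-0.1782  0.0849 -0.0012] [[-0.0, -0.329, 0.944], [-0.001, -0.944, -0.329], [1.0, -0.001, -0.0]] 306.734909174358
```

View pics/crop1.png

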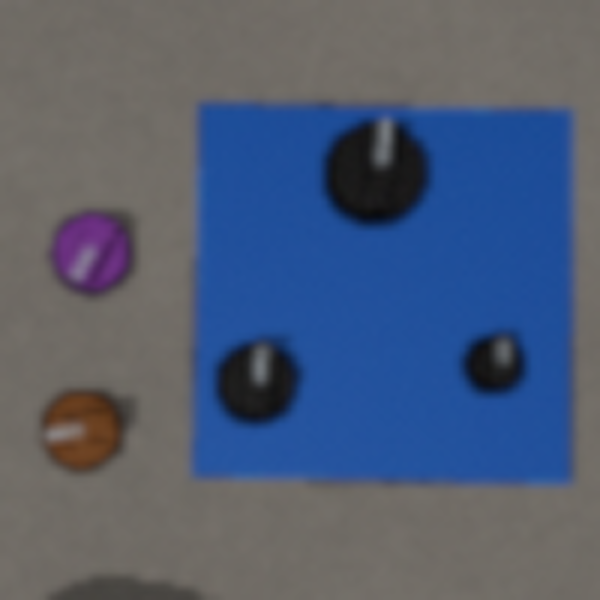

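The crop confirms the medium knob. Its skirt at crop (257,382) is about 80 px wide, against 103 px for the large one and 60 px for the small one. The brown and purple look-alikes are off the mat. Next are wrist views of the shaft and then the knob.

```bash
python3 - <<'E'
from h import *
K=np.array([.504,-.101,.12]);S=np.array([.535,.224,.155])
for a in (-1.57,1.57):
  for P in(K,S):
    print(a,[(da,(lambda q:None if q is None else np.round(q,2).tolist())(solve_ik(P,down(a+da)))) for da in((0,) if P is K else(-1.5,-.8,0,.8,1.5))])
q0=None
a=np.pi/2
bot.reach(S,down(a));print(sensors.read_time());s=snap("wrist","ws")
bot.reach(K,down(a));print(sensors.read_time());k=snap("wrist","wk")
c=[]
for d,P in((s,[.535,.224,.074]),(k,[.504,-.101,.037])):
    u,v=proj(d,P)[0].astype(int);print(u,v)
    x0,y0=max(u-60,0),max(v-60,0);c.append(cv2.resize(d["color"][y0:y0+120,x0:x0+120],(400,400),interpolation=cv2.INTER_CUBIC));print(x0,y0)
cv2.imwrite("pics/wc.png",np.hstack(c))
E
```

```text
-1.57 [(0, [-0.17, 0.34, 0.38, 1.98, -0.16, 0.85, -1.27])]
-1.57 [(-1.5, [0.09, 0.47, -0.69, 1.76, 0.34, 1.03, 2.48]), (-0.8, [-1.32, 0.83, 1.36, 1.81, -0.86, 1.25, -2.09]), (0, [-0.62, 0.39, 0.22, 1.79, -0.1, 0.97, -1.93]), (0.8, [-0.49, 0.39, 0.06, 1.79, -0.03, 0.97, -1.19]), (1.5, [-0.37, 0.39, -0.09, 1.78, 0.04, 0.97, -0.55])]
1.57 [(0, [0.1, 0.32, 0.06, 1.97, -0.02, 0.85, 1.74])]
1.57 [(-1.5, [-0.35, 0.39, -0.12, 1.78, 0.06, 0.97, -0.42]), (-0.8, [-0.24, 0.4, -0.26, 1.78, 0.12, 0.98, 0.23]), (0, [-0.16, 0.41, -0.35, 1.77, 0.17, 0.99, 0.99]), (0.8, [-0.05, 0.43, -0.5, 1.77, 0.24, 1.0, 1.72]), (1.5, [0.06, 0.46, -0.65, 1.77, 0.33, 1.02, 2.36])]
1.95
3.2417
254 189
194 129
254 187
194 127
```

View pics/wc.png

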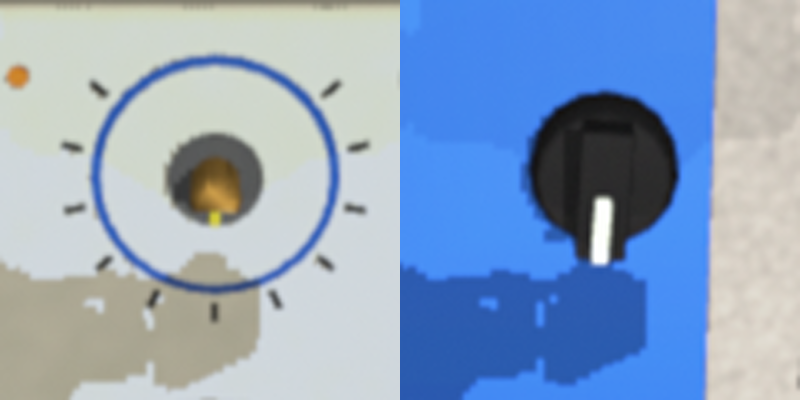

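The left half shows the D-shaft at about (215,185) on its dark washer, with the yellow line at (215,218), below centre, which is world +x. The right half shows the medium knob at about (603,170), with its white line from (603,198) to (600,263), also towards about +x. Next I'll get precise values.

```bash
cat >> h.py <<'E'
def comp(m,uv):  # component nearest uv
    n,l,st,c=cv2.connectedComponentsWithStats(m.astype(np.uint8));ok=[i for i in range(1,n) if st[i,4]>=6]
    i=min(ok,key=lambda i:np.hypot(*(c[i]-uv)));return l==i
def circ(P):
    A=np.c_[2*P[:,:2],np.ones(len(P))];s=np.linalg.lstsq(A,(P[:,:2]**2).sum(1),rcond=None)[0];return s[:2],np.sqrt(s[2]+s[0]**2+s[1]**2)
def line(d,m,z):
    v,u=np.nonzero(m);P=ray(d,np.c_[u,v],z)[:,:2];c=P.mean(0);w=np.linalg.svd(P-c)[2][0];w*=np.sign(w[0]);t=(P-c)@w
    return c,np.arctan2(w[1],w[0]),c+w*t.min(),c+w*t.max()
E
python3 - <<'E'
from h import *
s=dict(np.load("ws.npz"));k=dict(np.load("wk.npz"))
def hsv(d):return [x.astype(int) for x in cv2.split(cv2.cvtColor(d["color"],cv2.COLOR_BGR2HSV))]
# knob
H,S,V=hsv(k)
m=comp((V<80)&(S<120),(254,180));cs=max(cv2.findContours(m.astype(np.uint8),0,1)[0],key=len)[:,0]
w=comp((V>170)&(S<60)&cv2.dilate(m.astype(np.uint8),np.ones((5,5))).astype(bool),(254,195))
P=ray(k,cs,.024);c,r=circ(P);print("skirt all",c,r)
for z in(.04,):print("ptr",[np.round(x,4) for x in line(k,w,z)],w.sum())
c0=c
for _ in range(5):
    q=P[:,:2]-c0;sel=(abs(q[:,1])>.0115)&(q[:,0]>-.008);c0,r=circ(P[sel])
print("skirt sides",c0,r,sel.sum())
# shaft
H,S,V=hsv(s)
b=comp((abs(H-110)<15)&(S>110),(259,182));cs=max(cv2.findContours(b.astype(np.uint8),0,1)[0],key=len)[:,0]
v,u=np.nonzero(b);print("dial ring",circ(ray(s,np.c_[u,v],.05)))
g=(V<120)&(S<60);g=comp(g,(250,182));
cs=max(cv2.findContours(g.astype(np.uint8),0,1)[0],key=len)[:,0]
print("washer",circ(ray(s,cs,.051)),g.sum())
y=(abs(H-29)<5)&(S>150)&(V>150);v,u=np.nonzero(y);ok=(abs(u-258)<10)&(abs(v-190)<15);print(np.c_[u,v][ok].tolist())
E
```

```text
skirt all [ 0.49935056 -0.101087  ] 0.01951480837740029
ptr [array([ 0.5108, -0.1014]), np.float64(-0.0577), array([ 0.5019, -0.1008]), array([ 0.52  , -0.1019])] 57
skirt sides [ 0.49976318 -0.10105858] 0.01946673729159957 50
dial ring (array([0.53573496, 0.22711426]), np.float64(0.03460367602096564))
washer (array([0.53576187, 0.22692305]), np.float64(0.01159737455509107)) 335
[[257, 192], [258, 192], [259, 192], [257, 193], [258, 193], [259, 193], [257, 194], [258, 194], [259, 194], [257, 195], [258, 195]]
```

```bash
python3 - <<'E'
from h import *
k=dict(np.load("wk.npz"))
print("bar back edge",ray(k,(256.1,166.9),.04), "TCP at pic K",)
a=np.pi/2-.058;c=np.array([.5015,-.1009])
bot.move_l([*c,.07],velocity=.15,attitude=down(a))
bot.move_l([*c,.0265],velocity=.08)
f0=sensors.read_ft_force()
hand.close(f_grip=90)
d=snap("wrist","wg")
print(sensors.read_width(),(sensors.read_ft_force()-f0).round(2),sensors.read_position())
bot.move_l([*c,.16],velocity=.15)
d=snap("wrist","wg2");print(sensors.read_width(),sensors.read_time(),sensors.read_position(),sensors.read_ft_force().round(2))
u,v=proj(d,[*c,.16])[0].astype(int);x0,y0=u-64,v-64;print(x0,y0)
cv2.imwrite("pics/wg2c.png",cv2.resize(d["color"][y0:y0+128,x0:x0+128],(600,600),interpolation=cv2.INTER_CUBIC))
E
```

```text
bar back edge [[ 0.48455588 -0.09978608  0.04      ]] TCP at pic K
0.0003756745349541203 [ 0.06 -0.4   2.02] [ 0.5014795  -0.10090543  0.02647678]
7.829991227828516e-05 6.375 [ 0.50060284 -0.10072442  0.15894381] [-0.08  0.48 -0.39]
193 166
```

View pics/wg2c.png

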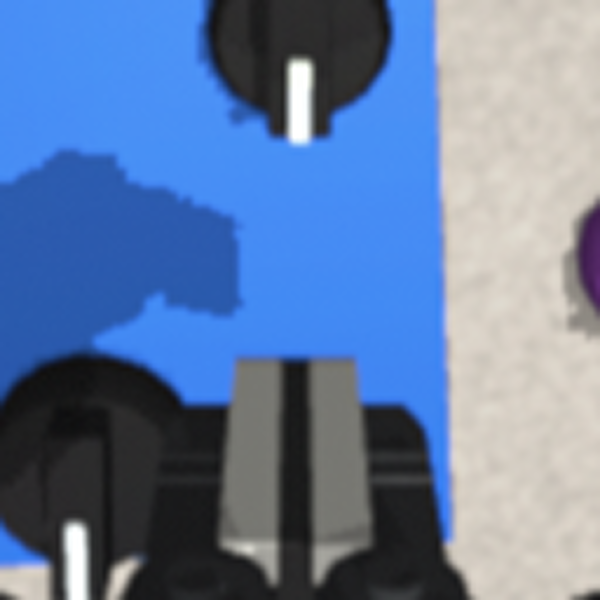

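The jaws shut on nothing: the medium knob is still on the mat at crop (298,50). I'll check the picture taken at closing and whether the knob moved.

```bash
python3 - <<'E'
from h import *
k=dict(np.load("wk.npz"));g=dict(np.load("wg2.npz"))
# same physical pointer tip in both (pixels), plane .04
for n,d,c in(("before",k,(254,195)),("after",g,(257,186))):
    H,S,V=[x.astype(int) for x in cv2.split(cv2.cvtColor(d["color"],cv2.COLOR_BGR2HSV))]
    m=comp((V<80)&(S<120),(254,175));w=comp((V>170)&(S<60)&cv2.dilate(m.astype(np.uint8),np.ones((5,5))).astype(bool),c)
    print(n,[np.round(x,4) for x in line(d,w,.04)],w.sum())
for f in("wk","wg","wg2"):
    d=dict(np.load(f+".npz"));V=d["view"];print(f,(-V[:3,:3].T@V[:3,3]).round(4),V[2,:3].round(3))
print(sensors.read_position(),sensors.read_qpos().round(3))
im=dict(np.load("wg.npz"))["color"];cv2.imwrite("pics/wgv.png",np.hstack([im[60:360,60:460]]).repeat(2,0).repeat(2,1))
E
```

```text
before [array([ 0.5108, -0.1014]), np.float64(-0.0577), array([ 0.5019, -0.1008]), array([ 0.52  , -0.1019])] 57
after [array([ 0.5101, -0.1014]), np.float64(-0.0973), array([ 0.5025, -0.1007]), array([ 0.5196, -0.1023])] 41
wk [ 0.4194 -0.1006  0.2985] [ 0.33   0.002 -0.944]
wg [ 0.4163 -0.0971  0.2048] [ 0.328 -0.019 -0.944]
wg2 [ 0.4158 -0.097   0.3376] [ 0.327 -0.019 -0.945]
[ 0.50060284 -0.10072442  0.15894381] [ 0.364  0.278 -0.254  1.937  0.085  0.939  1.581]
```

View pics/wgv.png

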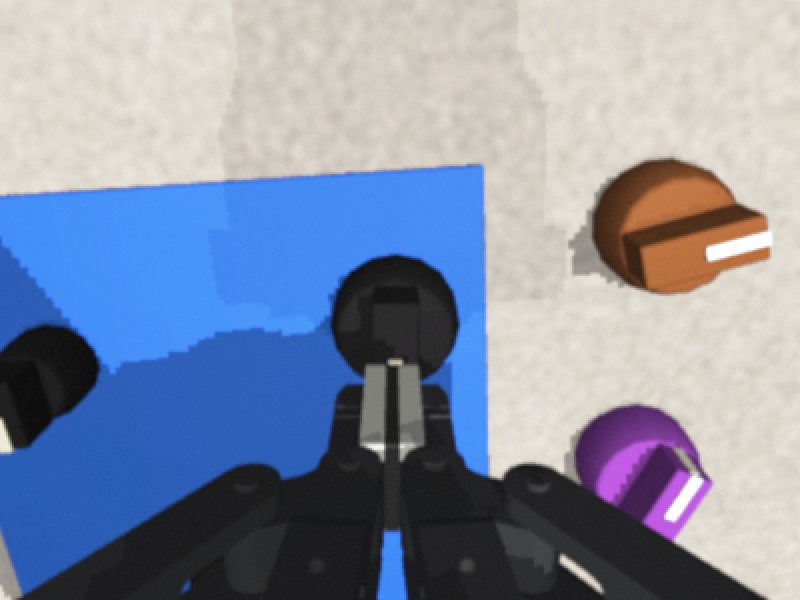

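The shut fingertips hide the middle of the bar without straddling it, so they seem to end above it. I'll check where they really are relative to the reported TCP, using the fixed cameras.

```bash
python3 - <<'E'
from h import *
p=sensors.read_position();R=sensors.read_ee_rot();print(p,R[:,0].round(3));c=[]
for n in("side","top"):
    d=snap(n,n+"1");im=d["color"]
    u,v=proj(d,p)[0];x0,y0=int(u)-40,int(v)-40
    q=cv2.resize(im[y0:y0+80,x0:x0+80],(400,400),interpolation=cv2.INTER_CUBIC)
    for P,col in((p,(0,0,255)),(p-.0187*R[:,0],(0,255,255)),([.502,-.101,.04],(255,0,255))):
        a=(proj(d,P)[0]+.5-[x0,y0])*5;cv2.drawMarker(q,tuple(a.astype(int).tolist()),col,cv2.MARKER_CROSS,12,1)
    c.append(q)
cv2.imwrite("pics/chk.png",np.hstack(c))
E
```

```text
[ 0.50060284 -0.10072442  0.15894381] [-0.002  0.    -1.   ]
```

View pics/chk.png

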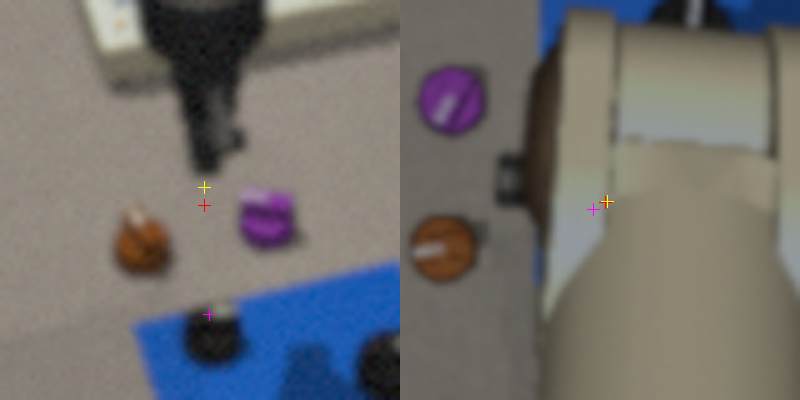

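The red cross is the reported TCP and the yellow one the grasp point. In the side view the real shut fingertips, at (205,173), end well above both, laterally in line. The wrist-view geometry agrees, at about 40 mm short. So the fingers end roughly 4 cm behind the nominal TCP. I'll measure this exactly with a gentle touch on free mat.

```bash
python3 - <<'E'
from h import *
a=np.pi/2-.058
xy=[.557,-.10]
bot.move_l([*xy,.05],velocity=.25,attitude=down(a));bot.move_l([*xy,.004],velocity=.15)
bot.dwell(.2);f0=sensors.read_ft_force()[2];print(f0,sensors.read_position())
z=.004
try:
  while z>-.05:
    z-=.002;bot.move_l([*xy,z],velocity=.04);f=sensors.read_ft_force()[2]-f0
    print(round(z,4),sensors.read_position()[2].round(4),f.round(2))
    if f>3:break
except bot.PlanningError as e:print("plan",e)
bot.move_l([*xy,z+.01],velocity=.1)
print(sensors.read_time())
E
```

```text
0.21871678087076335 [ 0.55818936 -0.10028101  0.00549827]
0.002 0.0022 0.43
0.0 -0.0002 -0.54
-0.002 -0.0022 -1.17
-0.004 -0.0042 0.3
-0.006 -0.0062 -1.06
-0.008 -0.0082 -0.26
-0.01 -0.0101 -0.69
-0.012 -0.0122 0.55
-0.014 -0.0142 -0.67
-0.016 -0.0161 -0.6
-0.018 -0.0182 0.02
-0.02 -0.0202 0.4
-0.022 -0.0222 0.02
-0.024 -0.0242 0.25
-0.026 -0.0261 -0.76
-0.028 -0.0282 -0.77
-0.03 -0.0302 -0.81
-0.032 -0.0321 -0.69
-0.034 -0.0322 16.46
12.775
```

Contact came at reported z = -0.0322 on the mat (z = 0.003), so the real tips sit 35.3 mm behind the reported TCP. I'll correct for that and grasp again.

```bash
echo 'D=.0353  # real shut tips lie D behind the reported TCP' >> h.py; python3 - <<'E'
from h import *
a=np.pi/2-.058;c=np.array([.502,-.1009])
bot.move_l([.557,-.10,.03],velocity=.2);hand.open_jaws()
bot.move_l([*c,.04],velocity=.2);bot.move_l([*c,.025-D],velocity=.1)
print(sensors.read_position(),sensors.read_time())
hand.close(f_grip=90);print(sensors.read_width(),sensors.read_position(),sensors.read_ft_force().round(2))
bot.move_l([*c,.10],velocity=.2);bot.dwell(.1)
d=snap("wrist","wg3");print(sensors.read_width(),sensors.read_time(),sensors.read_position(),sensors.read_ft_force().round(2))
cv2.imwrite("pics/wg3c.png",cv2.resize(d["color"][180:300,180:340],(800,600),interpolation=cv2.INTER_CUBIC))
E
```

```text
[ 0.50235056 -0.10072278 -0.01039107] 15.0583
0.011236376755114911 [ 0.50217281 -0.10098232 -0.00976992] [-0.88 -0.04  5.55]
0.011483048272160802 16.575 [ 0.50054104 -0.10065322  0.09833046] [ 0.18 -0.46 -0.26]
```

View pics/wg3c.png

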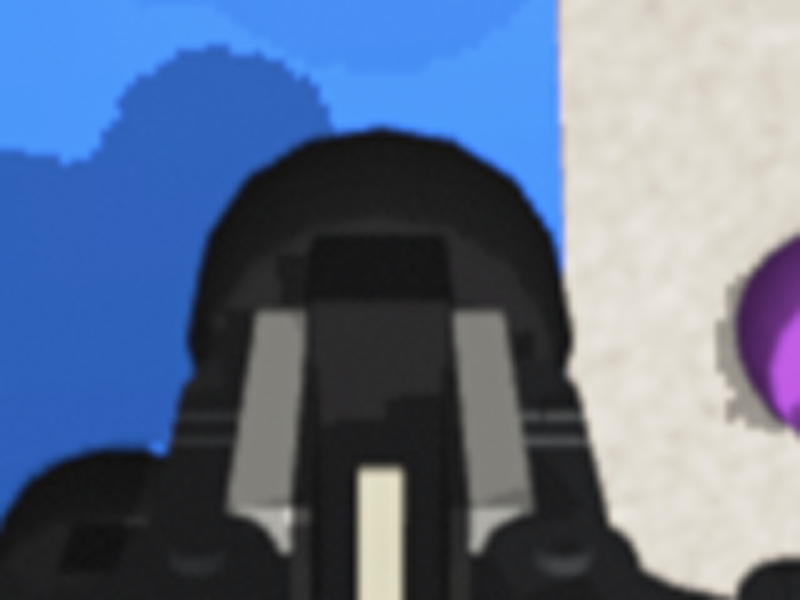

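The knob is held: the bar is straight between the pads, the pointer is at (380,530), and the bar's back edge is at y≈300. Next I compute the knob's offset in the tool from this same camera, and the shaft's axis and yaw.

```bash
python3 - <<'E'
from h import *
g=dict(np.load("wg3.npz"));s=dict(np.load("ws.npz"));a=np.pi/2-.058
p=np.array([0.50054104,-0.10065322,0.09833046]);z=p[2]+.0498
e=ray(g,((375/5+180-.4,300/5+180-.4),(380/5+180-.4,470/5+180-.4),(380/5+180-.4,590/5+180-.4)),z)[:,:2]-p[:2]
yaw=a-np.pi/2;B=np.array([[np.cos(yaw),np.sin(yaw)],[-np.sin(yaw),np.cos(yaw)]])
print("bar back edge, pointer pts in tool (along bar, across):",(e@B.T).round(4).tolist())
H,S,V=[x.astype(int) for x in cv2.split(cv2.cvtColor(s["color"],cv2.COLOR_BGR2HSV))]
# washer: looser mask, outer contour hull
roi=np.zeros_like(V,bool);roi[165:205,240:278]=1
ring=(V<150)&roi; cs=max(cv2.findContours(ring.astype(np.uint8),0,1)[0],key=cv2.contourArea)
h=cv2.convexHull(cs)[:,0];print("washer",circ(ray(s,h,.051)))
b=comp((abs(H-110)<15)&(S>110),(259,182));v,u=np.nonzero(b);P=ray(s,np.c_[u,v],.05)[:,:2];ctr,_=circ(P);
o=cv2.fitEllipse(np.c_[u,v].astype(np.float32));print("ring ctr",ctr)
y=(abs(H-29)<6)&(S>130)&(V>140)&roi;v,u=np.nonzero(y);k=v>=191;W=ray(s,np.c_[u,v][k],.051)[:,:2]
print("yellow",W.mean(0),"yaw from ring ctr",np.arctan2(*(W.mean(0)-ctr)[::-1]),k.sum())
# brass blob
br=(abs(H-18)<10)&(S>110)&roi;v,u=np.nonzero(br);print("brass px",u.min(),u.max(),v.min(),v.max(),u.mean(),v.mean(),"proj tip",proj(s,[*ctr,.074]),"foot",proj(s,[*ctr,.05]))
E
python3 -c "
import cv2;im=cv2.imread('pics/ws.png')[158:208,225:292];cv2.imwrite('pics/wsz.png',cv2.resize(im,None,fx=11,fy=11,interpolation=cv2.INTER_NEAREST))"
```

```text
bar back edge, pointer pts in tool (along bar, across): [[-0.0179, -0.0016], [0.0006, -0.0012], [0.0146, -0.0012]]
washer (array([0.53556422, 0.22691191]), np.float64(0.013803754854327251))
ring ctr [0.53573496 0.22711426]
yellow [0.54681489 0.22703641] yaw from ring ctr -0.007026684452200399 12
brass px 251 265 177 192 258.22115384615387 184.90384615384616 proj tip [[258.35979153 190.1800898 ]] foot [[258.11310237 182.31758853]]
```

View pics/wsz.png

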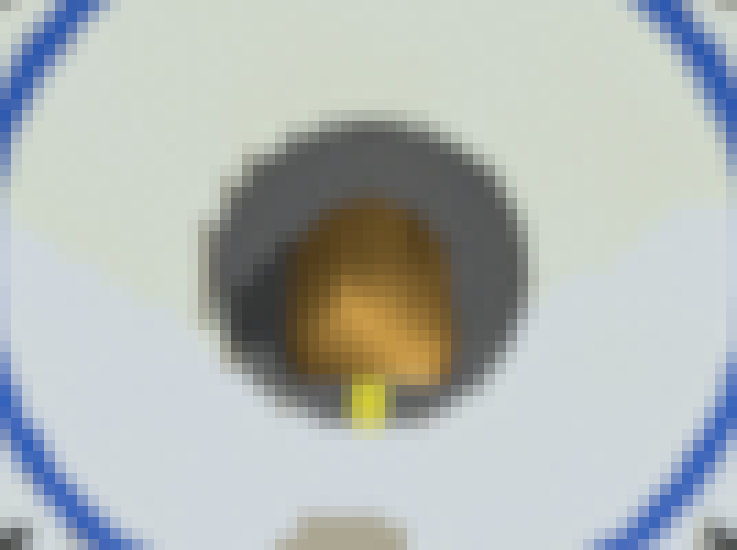

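The washer (r 13.8 mm, as specified) and the dial ring agree on the axis at (0.5357, 0.2270). The yellow line at (368,403) and the flat's lower edge give yaw ≈ 0.00. The knob is centred along the bar in the tool, and the wrist camera reads about 1.4 mm low in y, so I'll aim at y ≈ 0.2277. The taper captures ±2.7 mm. I'll move over and insert while watching the forces.

```bash
python3 - <<'E'
from h import *
xy=np.array([.5357,.2277]);U=.0128
bot.move_l([*xy,.10],velocity=.25,attitude=down(np.pi/2));bot.move_l([*xy,.077-U],velocity=.1);bot.dwell(.2)
d=snap("side","side2");f0=sensors.read_ft_force();print(f0.round(2),sensors.read_position().round(4),sensors.read_width(),sensors.read_time())
for u in(.0745,.0725,.0705,.0685,.0665):
    bot.move_l([*xy,u-U],velocity=.04);bot.dwell(.05)
    f=sensors.read_ft_force()-f0;p=sensors.read_position();print(u,(p[2]+U).round(4),p[:2].round(4),f.round(1),sensors.read_ft_torque().round(2))
    if f[2]>14 or np.hypot(*f[:2])>15:break
print(sensors.read_width(),sensors.read_time())
s=snap("side","side3");u,v=proj(s,[*xy,.07])[0].astype(int)
cv2.imwrite("pics/ins.png",np.hstack([cv2.resize(q["color"][v-35:v+25,u-30:u+30],(400,400),interpolation=cv2.INTER_CUBIC) for q in(d,s)]))
E
```

```text
[-0.15 -0.77  0.19] [0.5363 0.228  0.0649] 0.011454974192854137 18.8083
0.0745 0.0745 [0.5356 0.2277] [ 1.1  1.9 -1.1] [ 0.   -0.02 -0.03]
0.0725 0.0724 [0.5356 0.2276] [ 0.7  1.2 -0.3] [ 0.01 -0.05 -0.06]
0.0705 0.0704 [0.5356 0.2277] [ 0.5  0.5 -1.3] [-0.01  0.02  0.03]
0.0685 0.0684 [0.5356 0.2277] [-0.3  0.8 -1.1] [ 0.07 -0.02 -0.  ]
0.0665 0.0664 [0.5356 0.2277] [-0.4  0.4 -0.8] [-0.02  0.01  0.01]
0.011615482092149992 20.3083
```

View pics/ins.png

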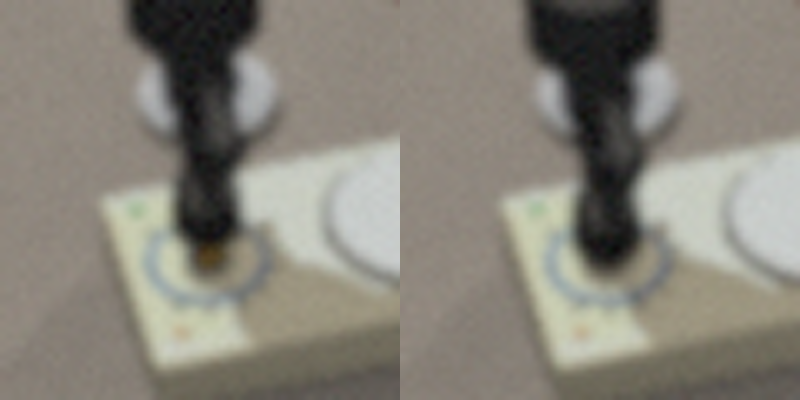

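The left view (hover) shows the brass shaft at (207,255) under the knob. In the right view the knob covers it, and it is sliding on almost free of force. I'll seat it and press.

```bash
python3 - <<'E'
from h import *
xy=np.array([.5357,.2277]);U=.0128;f0=np.array([-.15,-.77,0])
for u in(.0625,.0605,.059,.0575,.056,.0545,.0535,.0528,.0521,.0514,.0508,.0502):
    bot.move_l([*xy,u-U],velocity=.03);bot.dwell(.1)
    f=sensors.read_ft_force()-f0;p=sensors.read_position();print(u,(p[2]+U).round(4),p[:2].round(4),f.round(1))
    if f[2]>20 or np.hypot(*f[:2])>20:break
print(sensors.read_width(),sensors.read_time())
E
```

```text
0.0625 0.0624 [0.5357 0.2277] [ 0.3 -0.4  0.4]
0.0605 0.0605 [0.5357 0.2277] [ 0.2  0.3 -0.7]
0.059 0.0591 [0.5359 0.2278] [0.9 0.7 0.4]
0.0575 0.0578 [0.5359 0.2278] [-0.8 -0.2  3. ]
0.056 0.0562 [0.5359 0.2278] [0.2 1.  4.9]
0.0545 0.0548 [0.5359 0.2278] [0.8 0.7 6.5]
0.0535 0.0539 [0.536  0.2278] [-0.6  0.6  6.8]
0.0528 0.0532 [0.5359 0.2279] [-0.9 -0.3  7. ]
0.0521 0.0529 [0.536  0.2278] [-2.3 -0.8  9.3]
0.0514 0.0528 [0.5361 0.2279] [-3.2 -0.2 13.7]
0.0508 0.0527 [0.5362 0.2279] [-3.9 -1.8 18.6]
0.0502 0.0526 [0.5362 0.2279] [-5.1 -2.3 21.9]
0.011021365777576645 24.5917
```

The force profile matches the spec: contact at underside 59.0 mm, the spring rising to about 9 N at 53 mm, then the firm stop, now holding 22 N. One last look before handing in.

```bash
python3 - <<'E'
from h import *
bot.dwell(.5);print(sensors.read_ft_force().round(1),sensors.read_ft_torque().round(2),(sensors.read_position()[2]+.0128).round(4),sensors.read_width())
w=snap("wrist","wf");t=snap("top","topf")
cv2.imwrite("pics/fin.png",np.hstack([cv2.resize(w["color"][160:300,190:330],(400,400),interpolation=cv2.INTER_CUBIC),cv2.resize(t["color"][130:270,140:280+60][:,60:],(400,400))]))
E
```

```text
[-4.9 -3.3 21. ] [-0.62  1.32 -0.02] 0.0526 0.011823174417256959
```

View pics/fin.png

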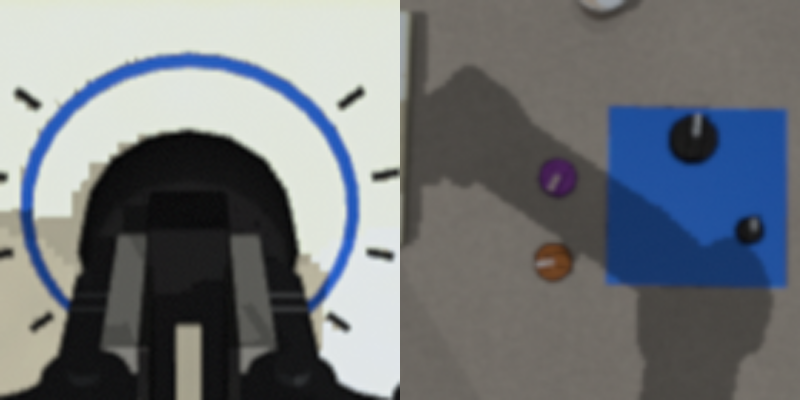

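The left view shows the knob centred in the dial ring, pointer at (188,360), still gripped. The right view shows the large and small knobs and both look-alikes where they were. Handing in.

```bash
python3 -c "
from cell import *
print(sensors.read_time());ticket.job_done()"
```

```text
25.1917
the job is handed in; nothing more can be done
```

The medium knob is on the stirrer shaft, with its pointer along the flat (yaw about 0, world +x). The shaft is pressed to its stop, and I handed in at 25.2 s with the arm still gripping and pushing at about 21 N.

**What went wrong:** the first grasp closed on nothing. The real fingertips turned out to be 35 mm behind the reported TCP. I measured that with a light touch on free mat (16 N) and corrected for it, and the second grasp held.

**Last checks:**
- **Seating:** the knob met the shaft with its underside at 59 mm, as specified.
- **Pressing:** the spring force rose to about 9 N at 53 mm, then the firm stop. The height read 52.6 mm, and the 0.4 mm difference fits slight give under load.
- **Loads:** about 6 N sideways and almost no twist about the shaft.
- **Other knobs:** the large and small knobs and both look-alikes are where they were. I did not specifically re-check the other bench items.

**Less certain:**
- **Yaw match:** the shaft's yaw was read only from the short yellow line and the flat's edge, so it is good to about 0.05 rad.
- **Shaft y position:** the wrist camera disagreed with the gripper by about 1.4 mm in y. I aimed between the two, and the knob slid on with almost no force.
- **Jaw width:** it read 11–12 mm on the 14 mm bar, though the knob was clearly held.

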